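# Index the vial carousel one notch and store a light-sensitive vial

## Task

The only empty place of the vial carousel is shut off under its amber light hood. Pull up the red ring of the index lock, turn the tray just one notch counter-clockwise (seen from above) so that the empty place comes out from the hood, and let the pin drop fully home in that notch, found by feel, without forcing the pin. Then stand the amber vial with the blue cap from the table upright on the bottom of the empty well, and leave the other vials in their wells and the other things on the table alone.

Things in the scene. Friction and masses are not known exactly. Their poses are not given: they have to be found in the camera images.
- axis (a point): on the upright turning axis of the vial carousel, 50 mm above the table, level with the tray's top face; x axis points to the middle of the hood. The carousel is fixed to the table: white base 250 mm across and 24 mm high, on it a white turning tray 176 mm across with six wells at radius 60 mm, 60 degrees apart
- hood: fixed amber hood over three of the wells; origin on the axis at table height, x to its middle. It spans 77 degrees to either side of x, out to radius 96 mm; rim wall 60 to 96 mm above the table, flat roof at 99 mm, black nut on the axis up to 114 mm. The other three wells are open from above
- tray (a joint): angle of the tray in rad, growing counter-clockwise seen from above; 0 in the notch where it starts locked. The next notch counter-clockwise is in an adjustable segment clamped by hand: it lies anywhere from 0.92 to 1.17 rad and must be felt. A locked pin has about 0.75 mm of play to either side. Pushing it round takes 1 to 3 N at the pin's radius, 3 to 7 N while the pin drags on the index ring
- plunger (a joint): lift of the spring index plunger in m: 0 with its pin fully down in a notch, 0.010 with the pin standing on the index ring between notches, 0.015 at the upper stop. Its spring presses it down with about 6 N at 0 and 11 N at the upper stop
- pull_ring (a point): centre of the red plastic ring on top of the plunger, at radius 112 mm, 91 mm above the table while the pin is down. The ring stands upright in the plane through the turning axis: 36 mm across outside, 20 mm inside, 8 mm thick along the turning direction. It rides on the tray and starts at the robot's side of the carousel; turned one notch counter-clockwise it is still clear of the hood
- sleeve (a point): centre of the dark steel sleeve that guides the plunger, fixed to the tray right below the ring, by which the tray can also be pushed round: 18 mm across, upright, from 50 to 70 mm above the table (this point at 60 mm), on a lug 26 mm wide whose top is 50 mm above the table
- index_pin: the plunger's steel locking pin below the sleeve, 10 mm wide with a flat end; origin on its axis, at table height when the pin is down. It rides on the fixed index ring (steel, radius 102 to 122 mm, top face 36 mm above the table, square notches 11.5 mm wide and 12 mm deep; the next one in a brass segment of the ring). It must not press on anything with more than 25 N
- free_well (a point): centre of the floor of the one empty well, on the tray, 32 mm above the table; the well is 29 mm wide and 18 mm deep, upright, with a 2 mm bevel round its mouth. It starts under the hood, 60 degrees counter-clockwise from the hood's middle
- vial_1: the vial to be stored: amber glass, blue cap, round, 26 mm wide, 53 mm high; origin at the centre of its underside, z along its axis. It stands upright on the table left of the carousel
- vial_2: clear glass vial with a red cap, 26 mm wide, 53 mm high; stands in one of the carousel's other five wells (which one varies); origin at the centre of its underside
- vial_4: clear glass vial with a grey cap, 26 mm wide, 49 mm high; stands in one of the carousel's other five wells (which one varies); origin at the centre of its underside
- vial_bin_a: clear glass vial with a red cap, 24 mm wide, 53 mm high; stands in one of the carousel's other five wells (which one varies); origin at the centre of its underside
- vial_3: amber glass vial with a yellow cap, 22 mm wide, 47 mm high; stands in one of the carousel's other five wells (which one varies); origin at the centre of its underside
- vial_bin_c: clear glass vial with a green cap, 22 mm wide, 47 mm high; stands in one of the carousel's other five wells (which one varies); origin at the centre of its underside
- label_roll: roll of stickers lying flat on the table, 70 mm across, 30 mm high; origin at the centre of its underside
- carton_a: green and white medicine carton lying on the table, 90 x 50 x 20 mm; origin at the centre of its underside
- blister_c: tablet strip lying on the table, 90 x 36 x 5 mm; origin at the centre of its underside

How it is judged:
By the outcome, as a careful person would: the job done as asked, in the order asked, and still so for the second after the job is handed in, with the robot touching nothing.
It also fails if it takes over 67 s, if anything falls off the work surface, if the arm or the gripper's body presses on something with over 40 N, if the wrist force passes 120 N, or if a joint passes its speed limit or range.

## Robot

A 7-joint arm with a two-finger parallel gripper is mounted at the origin on the work surface; the furniture and walls round the work are solid. World frame = base frame: x ahead of the robot, y to its left, z up, the work surface at z = 0. Lengths are in mm, angles in rad, forces in N, time in s.
With the tool pointing down it reaches from about 425 to 1025 mm from the base axis. Payload 9.4 kg.
Tool frame: the origin (TCP) lies where the fingers leave the gripper's body, on its centre line; the fingertips stand 84 mm ahead of it and the grasp point (between the pads) lies 65 mm ahead of it; z points along the fingers, y is the line along which they close (so a half turn about z gives the same grasp; the last joint's range is limited). The gripper opens to 93 mm and grips with 3 to 60 N. Pads are 15 mm wide; open, the fingers measure 128 mm over their backs; the gripper's body (75 mm by 188 mm) begins 65 mm behind the grasp point.
Start: joints at [-1.289, 0.599, -0.003, 1.599, 0.002, 0.943, -0.08], TCP at [254.585, 678.83, 302.718] pointing down, gripper open.
Joint ranges: [-2.57, 2.57], [-0.35, 1.97], [-1.29, 1.29], [0.11, 2.56], [-1.05, 4.19], [0.11, 1.86], [-2.63, 2.63]. Speed limits (rad/s): [2.22, 2.22, 3.01, 3.01, 3.14, 3.14, 3.14].

## Interface

Orientations are given as a unit quaternion [x, y, z, w].
In Python, from bench import telemetry, eyes, bot gives the robot as it stands.
- The arm moves only by the shell command python3 -m inch 'ROWS' [OPENING] [FORCE]. ROWS is a JSON object of lists of equal length, an entry for each row: "linear": the shift along the tool's x, y, z in m, a list of three; "spin": the turn about the tool's z in rad. In form: {"linear": [[tx, ty, tz], ...], "spin": [spin, ...]}. A call has exactly 8 rows; each row is the pose to reach, as a shift and turn from the pose commanded when the call began, along the tool's axes at that moment; what a row does not reach only later rows make up. A row lasts 1/10 s, in which the tool goes at most 50 mm and 8.59 degrees, less where a joint would pass 70% of its speed; a pose out of reach is approached as far as the arm can. A call with a gripper value outside its range is refused whole. OPENING is the gripper's target within -1 to 1 (fully open at 1, half-way at 0, shut at -1), set as the call begins (- or left out, the last holds). The fingers move at their own pace and stop on an object; FORCE is the grip in N (left out, the last holds). Time passes only in rows, so rows that repeat a pose let the fingers close, or fill a call up. It gives the time, the measured TCP pose, the force, the opening and the grip force at its end, in the units of the state.
- telemetry.get_state(): the state, without advancing time (a new reading comes with each control period).
- eyes.capture(name): name is "scene" or "top" or "wrist"; returns a dict with "color" (384x512x3 uint8, red, green, blue), "fx", "fy", "cx", "cy" (pixels), "xyz" and "orientation" of the camera in the world; the wrist camera has in their place "mount" (4x4, takes a point from camera to tool coordinates, whose origin is the TCP and whose axes are the flange's). Camera axes: x right, y down, z forward; pixel columns grow to the right and rows downward; lengths in mm; the calibration is good to about 2 mm. A picture is of the moment at which its call begins: read the wrist's pose just before it. There is no depth.
- bot.finish_job(): hands the job in; it is judged then, once.
Trained networks look in the newest picture that a camera, given by its name, has taken for a name from the list of things; names that differ only in an ending like _2 or _b are one class to them, and where a whole thing is asked for, a point or a joint stands for the part that bears it (a point fixed in the world has none). Each returns a list of dicts, best first, with "score" (0 to 1); they miss things now and then, are a little off and sometimes report something else, mostly with a low value. They report only what shows in the picture. A call takes as long as a camera call.
- eyes.look_for(target, camera): "extent" ([left, top, right, bottom] in pixels, round what is visible of it).
The state is a dict: "clock": time; "joint_pos": joint angles; "joint_velocities": joint speeds; "effort": joint torques, N m; "position": TCP position; "eef_rot": TCP orientation; "force": force on the tool from outside, world axes, zero at the start; "moment": the same for the moment, N m; "width": finger opening in mm; "gripper_force": force on a finger pad.
Only numpy, scipy, OpenCV 4.12 (cv2) and the standard library are available. Lean on these libraries where they do the work, as an engineer would, in place of code of your own. Each camera call takes 0.05 s, during which the arm holds its last target. There are 200 camera calls.

## Working session

There is one attempt and no reset: what is moved stays moved. The work goes in short steps, Python scripts to look and compute and a shell command to move; the robot and the scene stay as the last step left them, time stands still between calls to the robot, and variables do not carry over. Pictures are saved under pics/ and viewed, at most 10 in all, crops included, and the job is handed in when it is done.

```bash
mkdir -p pics; ls; cat > h.py <<'E'
import numpy as np, cv2
from scipy.spatial.transform import Rotation as R
from bench import telemetry, eyes, bot
def cam(n):
    s=telemetry.get_state(); c=eyes.capture(n)
    if 'mount' in c:
        T=np.eye(4); T[:3,:3]=R.from_quat(s['eef_rot']).as_matrix(); T[:3,3]=s['position']
        M=T@np.array(c['mount'])
    else:
        M=np.eye(4); M[:3,:3]=R.from_quat(c['orientation']).as_matrix(); M[:3,3]=c['xyz']
    c['M']=M; return c
def save(c,f,box=None,k=1):
    im=cv2.cvtColor(c['color'],cv2.COLOR_RGB2BGR)
    if box: im=im[box[1]:box[3],box[0]:box[2]]
    cv2.imwrite('pics/'+f,cv2.resize(im,None,fx=k,fy=k,interpolation=cv2.INTER_CUBIC))
def pt(c,u,v,z):
    d=c['M'][:3,:3]@np.array([(u-c['cx'])/c['fx'],(v-c['cy'])/c['fy'],1]); o=c['M'][:3,3]
    return o+d*(z-o[2])/d[2]
def proj(c,p):
    q=c['M'][:3,:3].T@(np.array(p)-c['M'][:3,3]); return np.array([c['fx']*q[0]/q[2]+c['cx'],c['fy']*q[1]/q[2]+c['cy']])
def st():
    s=telemetry.get_state(); return s
E
python3 - <<'E'
from h import *
s=st(); print(s)
for n in ['scene','top','wrist']:
    c=cam(n); save(c,n+'0.png'); print(n,c['M'].round(2).tolist(),c['fx'],c['cx'],c['cy'])
    for t in ['hood','pull_ring','sleeve','vial_1','tray','index_pin','free_well']:
        try: print(t,[(np.round(d['score'],2),np.round(d['extent'])) for d in eyes.look_for(t,n)[:4]])
        except Exception as e: print(t,e)
E
```

```text
pics
{'clock': 0.0, 'joint_pos': array([-1.28867911,  0.60014153, -0.00253279,  1.60007456,  0.00179744,
        0.94288095, -0.07979169]), 'joint_velocities': array([ 0.00145498, -0.00100218, -0.00166978,  0.00022394, -0.00231439,
        0.00059055,  0.0011784 ]), 'effort': array([ 3.10403102e-04, -7.65068793e+01,  1.49777412e+00, -2.52369350e+01,
       -5.23556233e-02,  1.66310056e-02,  1.13628143e-04]), 'position': array([254.48999494, 678.51699473, 301.86791175]), 'eef_rot': array([ 1.78419807e-01,  9.83954170e-01, -7.48474812e-04, -6.34395364e-05]), 'force': array([ 0.28258191, -0.17697993, -0.1844608 ]), 'moment': array([0.04837168, 0.04018494, 0.01173586]), 'gripper_force': 0.0, 'width': 93.10605888803696}
scene [[0.71, -0.34, 0.61, -184.3], [-0.7, -0.33, 0.63, -732.61], [-0.02, -0.88, -0.47, 606.79], [0.0, 0.0, 0.0, 1.0]] 467.3408930228115 266.3155808874632 190.6801960912898
hood [(np.float64(0.66), array([256., 148., 326., 179.]))]
pull_ring [(np.float64(0.74), array([254., 171., 267., 182.])), (np.float64(0.54), array([284., 180., 284., 214.]))]
sleeve [(np.float64(0.89),
[... 959 characters left out ...]
loat64(0.8), array([211., 145., 275., 201.]))]
vial_1 [(np.float64(0.65), array([226., 173., 237., 185.])), (np.float64(0.62), array([163., 216., 171., 222.])), (np.float64(0.45), array([261., 163., 270., 171.])), (np.float64(0.36), array([246., 180., 256., 186.]))]
tray [(np.float64(0.82), array([214., 148., 277., 198.])), (np.float64(0.22), array([333., 230., 364., 254.]))]
index_pin []
free_well [(np.float64(0.58), array([214., 146., 275., 202.]))]
wrist [[0.35, 0.9, 0.26, 183.69], [0.94, -0.34, -0.1, 705.16], [0.0, 0.28, -0.96, 384.89], [0.0, 0.0, 0.0, 1.0]] 284.18323175961746 254.34428943451354 193.80293754170629
hood []
pull_ring []
sleeve []
vial_1 []
tray []
index_pin []
free_well []
```

```bash
python3 - <<'E'
import cv2,numpy as np
a=cv2.imread('pics/top0.png')[110:260,140:380]; b=cv2.imread('pics/scene0.png')[130:250,160:400]
a=cv2.resize(a,(768,480)[0:2] if 0 else (480,300),interpolation=cv2.INTER_CUBIC)
a=cv2.resize(cv2.imread('pics/top0.png')[120:235,150:300],(780,598),interpolation=cv2.INTER_CUBIC)
cv2.imwrite('pics/t1.png',a)
b=cv2.resize(cv2.imread('pics/scene0.png')[140:235,165:345],None,fx=4.4,fy=4.4,interpolation=cv2.INTER_CUBIC);cv2.imwrite('pics/s1.png',b)
E
```

```text
(no output)
```

View pics/t1.png

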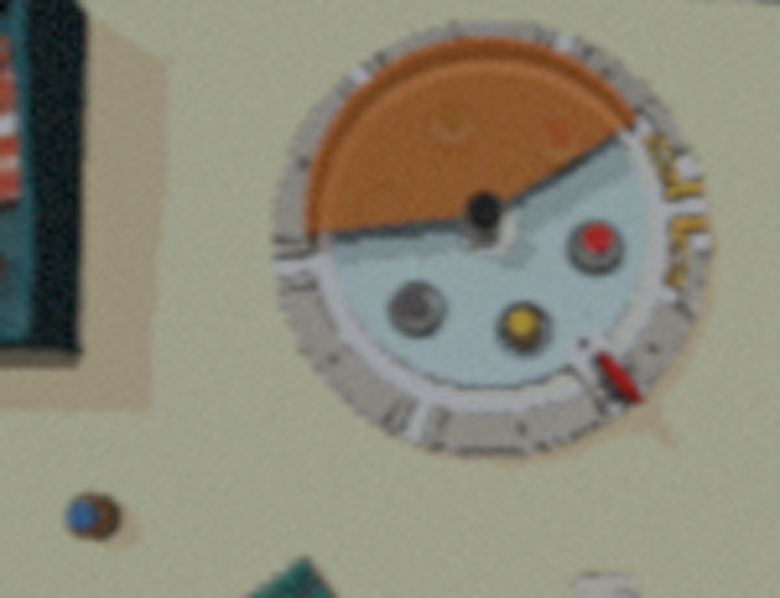

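View pics/s1.png

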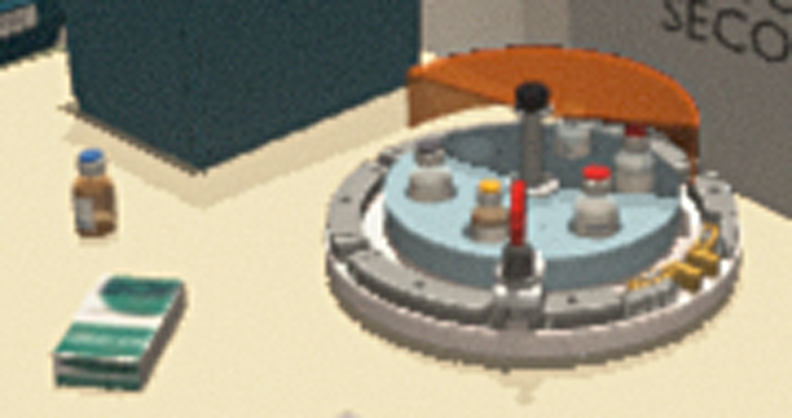

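The top picture shows the nut at about (243,161), the red ring at about (269,193), the brass segment counter-clockwise of the ring, and the blue-capped vial at about (166,219). Now I'll turn these into world positions.

```bash
python3 - <<'E'
from h import *
c=cam('top'); s=cam('scene')
def blob(c,lo,hi,box):
    h=cv2.cvtColor(c['color'],cv2.COLOR_RGB2HSV); m=cv2.inRange(h,lo,hi); k=np.zeros_like(m); k[box[1]:box[3],box[0]:box[2]]=1
    m=m*k; v,u=np.nonzero(m); return u.mean(),v.mean(),len(u)
def P(n,u,v,z): p=pt(c,u,v,z); print(n,p.round(1),'scene',proj(s,p).round(1)); return p
ax=P('nut',243.1,160.8,114)
u,v,n=blob(c,(0,150,80),(8,255,255),(262,185,280,200)); u2,v2,n2=blob(c,(172,150,80),(180,255,255),(262,185,280,200)) ; print(u,v,n,n2)
r=P('ring',u,v,100)
u,v,n=blob(c,(100,90,80),(125,255,255),(158,210,176,228)); print(u,v,n)
b=P('vial',u,v,52)
for n,x,y in [('hoodR',635,125),('hoodL',310,235)]:
    p=P(n,150+x/5.2,120+y/5.2,97); d=p-ax; print(np.hypot(*d[:2]),np.degrees(np.arctan2(d[1],d[0])))
d=r-ax; print('ring r',np.hypot(*d[:2]),np.degrees(np.arctan2(d[1],d[0])))
print('scene blob vial',blob(s,(100,90,80),(125,255,255),(176,165,200,190)),'ring',blob(s,(0,150,80),(8,255,255),(276,175,292,205)))
q=R.from_quat(st()['eef_rot']).as_matrix(); print(q.round(3), np.linalg.norm(r[:2]))
E
```

```text
nut [600.7   6.9 114. ] scene [284.9 159.9]
268.8421052631579 192.3684210526316 19 3
ring [516.3 -62.9 100. ] scene [281.8 184.8]
165.23529411764707 218.7058823529412 17
vial [445.4 229.4  52. ] scene [184.9 174.9]
hoodR [650.6 -72.4  97. ] scene [321.5 169. ]
93.62893500932856 -57.81912318456037
hoodL [591.4  99.6  97. ] scene [257.1 156.8]
93.20317959734162 95.69786696130546
ring r 109.5294394960026 -140.41511365728365
scene blob vial (np.float64(185.0), np.float64(175.0), 9) ring (np.float64(282.025), np.float64(187.525), 40)
[[-0.936  0.351 -0.   ]
 [ 0.351  0.936 -0.   ]
 [-0.    -0.    -1.   ]] 520.1044196171645
```

```bash
cat > go.py <<'E'
# usage: go.py x y z yawdeg(of tool y axis) -> shift in tool axes (m) and spin
import sys; from h import *
x,y,z,a=map(float,sys.argv[1:5]); s=st(); q=R.from_quat(s['eef_rot']).as_matrix()
d=q.T@(np.array([x,y,z])-s['position'])/1000
yaw=np.arctan2(q[1,1],q[0,1]); sp=-((np.radians(a)-yaw+np.pi)%(2*np.pi)-np.pi)
print('t',s['clock'],'shift',d.round(4),'spin',sp.round(3),'pos',s['position'].round(1),'yaw',np.degrees(yaw).round(1),'F',s['force'].round(1),'w',s['width'].round(1),'gf',round(s['gripper_force'],1),'q',s['joint_pos'].round(2))
E
python3 -m inch '{"linear":[[-0.031,-0.036,0],[-0.062,-0.073,0],[-0.093,-0.110,0],[-0.124,-0.147,0],[-0.155,-0.184,0],[-0.186,-0.221,0],[-0.217,-0.258,0],[-0.248,-0.295,0]],"spin":[0.13,0.26,0.39,0.52,0.65,0.78,0.91,1.04]}'; python3 go.py 516 -63 295 -50.4
```

```text
clock: 2.1
position: [383.6, 313.8, 303.1]
eef_rot: [0.646, 0.764, 0.0, -0.0]
force: [-0.4, -0.1, 0.4]
width: 93.0
gripper_force: 0.0Traceback (most recent call last):
  File "go.py", line 6, in <module>
    print('t',s['clock'],'shift',d.round(4),'spin',sp.round(3),'pos',s['position'].round(1),'yaw',np.degrees(yaw).round(1),'F',s['force'].round(1),'w',s['width'].round(1),'gf',round(s['gripper_force'],1),'q',s['joint_pos'].round(2))
                                                                                                                                                       ^^^^^^^^^^^^^^^^
AttributeError: 'float' object has no attribute 'round'
```

```bash
sed -i "s/s\['width'\].round(1)/round(s['width'],1)/" go.py; python3 go.py 516 -63 295 -50.4
```

```text
t 2.1 shift [-0.3936  0.068   0.0079] spin 1.047 pos [383.6 313.8 303.1] yaw 9.6 F [-0.4 -0.1  0.4] w 93.0 gf 0.0 q [-1.03  0.33  0.3   2.13 -0.15  0.7  -0.46]
```

```bash
python3 -m inch '{"linear":[[-0.049,0.008,0.001],[-0.098,0.017,0.002],[-0.147,0.025,0.003],[-0.196,0.034,0.004],[-0.245,0.042,0.005],[-0.294,0.051,0.006],[-0.343,0.059,0.007],[-0.394,0.068,0.008]],"spin":[0.13,0.26,0.39,0.52,0.65,0.78,0.91,1.047]}' 0 >/dev/null; python3 go.py 516 -63 295 -50.4
python3 - <<'E'
from h import *
c=cam('wrist'); save(c,'w1.png'); h=cv2.cvtColor(c['color'],cv2.COLOR_RGB2HSV)
m=cv2.inRange(h,(0,150,60),(8,255,255))|cv2.inRange(h,(172,150,60),(180,255,255))
n,l,s,ce=cv2.connectedComponentsWithStats(m)
for i in range(1,n):
    if s[i][4]>30: print(s[i],ce[i].round(1))
print('exp ring',proj(c,[516,-63,91]),'axis',proj(c,[600.7,6.9,114]))
for t in ['pull_ring','hood']: print([(np.round(d['score'],2),np.round(d['extent'])) for d in eyes.look_for(t,'wrist')[:3]])
E
```

```text
t 2.9 shift [-0.0023  0.0004  0.0001] spin -0.0 pos [517.5 -61.2 295.1] yaw -50.4 F [ 1.5 -0.1  0.2] w 47.0 gf 0.0 q [-0.43  0.42  0.61  2.1  -0.36  0.73 -0.47]
[289 117  14  15 158] [295.2 124.4]
[253 175   6  29 150] [255.6 188.1]
exp ring [253.8656179  191.62387678] axis [253.78055123  75.86409828]
[(np.float64(0.63), array([251., 172., 262., 205.]))]
[(np.float64(0.95), array([161.,   0., 363.,  90.])), (np.float64(0.7), array([228., 121., 251., 142.])), (np.float64(0.43), array([289., 314., 319., 348.]))]
```

View pics/w1.png

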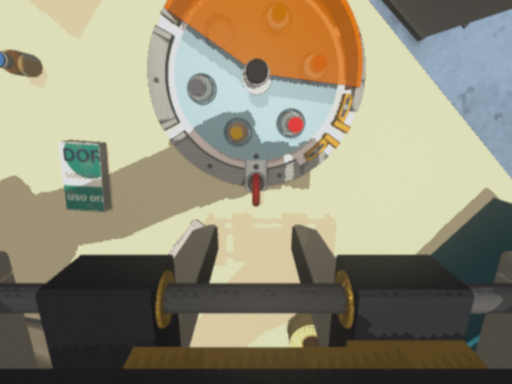

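```bash
python3 - <<'E'
from h import *
c=cam('wrist')
h=cv2.cvtColor(c['color'],cv2.COLOR_RGB2HSV)
v,u=np.nonzero(cv2.inRange(h,(0,0,0),(180,255,60))[55:90,235:280]); print('nut px',u.mean()+235,v.mean()+55,u.min()+235,u.max()+235,v.min()+55,v.max()+55)
nu,nv=(u.min()+u.max())/2+235,v.min()+55+10
for n in [(257,70.5)]:
    a=pt(c,*n,114); r=pt(c,255.6,188.1,91); d=r-a
    print(a,r,np.hypot(*d[:2]),np.degrees(np.arctan2(d[1],d[0])))
for p in [[516,-63,91]]: 
  for t in (73,109): print(proj(c,[516,-63,t]))
E
python3 go.py 516 -63 200 -50.4
```

```text
t 3.1 shift [-0.0025  0.0014  0.0947] spin 0.003 pos [517.1 -60.3 294.7] yaw -50.2 F [-0.   1.3 -0.1] w 46.7 gf 0.0 q [-0.43  0.42  0.61  2.1  -0.36  0.73 -0.47]<stdin>:4: RuntimeWarning: Mean of empty slice.
  ret = ret.dtype.type(ret / rcount)
Traceback (most recent call last):
ValueError: zero-size array to reduction operation minimum which has no identity
```

```bash
python3 - <<'E'
from h import *
c=cam('wrist')
a=pt(c,257,71,114); r=pt(c,255.6,188.5,91); d=r-a
print(a,r,np.hypot(*d[:2]),np.degrees(np.arctan2(d[1],d[0])))
q=pt(c,255.6,176,100);print(q)
E
```

```text
[604.48437862   8.29990352 114.        ] [519.12337749 -61.36906292  91.        ] 110.18287252654635 -140.77975743087734
[530.822403   -51.57317292 100.        ]
```

```bash
python3 -m inch '{"linear":[[0,0.002,0.035],[0,0.002,0.075],[0,0.002,0.11],[0,0.002,0.125],[0,0.002,0.132],[0,0.002,0.136],[0,0.002,0.136],[0,0.002,0.136]],"spin":[0,0,0.007,0.007,0.007,0.007,0.007,0.007]}' -0.6 20 ; python3 go.py 518 -62 159 -50.6
python3 - <<'E'
from h import *
c=cam('wrist'); save(c,'w2.png'); print(proj(c,[518,-62,109]))
h=cv2.cvtColor(c['color'],cv2.COLOR_RGB2HSV)
m=cv2.inRange(h,(0,150,60),(8,255,255))|cv2.inRange(h,(172,150,60),(180,255,255))
n,l,s,ce=cv2.connectedComponentsWithStats(m)
for i in range(1,n):
    if s[i][4]>50: print(s[i],ce[i].round(1))
E
```

```text
clock: 3.95
position: [518.7, -60.5, 159.6]
eef_rot: [0.941, 0.338, 0.001, 0.0]
force: [-0.6, -0.4, 1.1]
width: 18.9
gripper_force: 0.0
t 3.95 shift [-0.0015  0.0007  0.0006] spin 0.002 pos [518.7 -60.5 159.6] yaw -50.5 F [-0.6 -0.4  1.1] w 18.9 gf 0.0 q [-0.26  0.62  0.39  2.2  -0.57  0.42 -0.29]
[254.0487212  267.84330587]
[316 123  26  27 560] [328.4 136.3]
[250 223  14  60 700] [256.4 252.2]
```

View pics/w2.png

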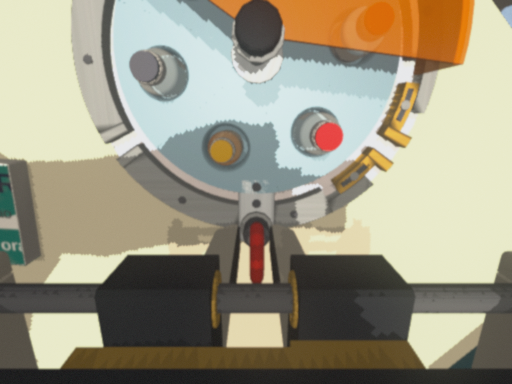

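```bash
python3 -m inch '{"linear":[[0,0,0],[0,0,0],[0,0,0],[0,0,0],[0,0,0],[0,0,0],[0,0,0],[0,0,0]],"spin":[0,0,0,0,0,0,0,0]}' -1 40 ; python3 - <<'E'
from h import *
c=cam('wrist'); 
for p in [(388,150),(381,153),(396,148)]:
    q=pt(c,*p,36); d=q-[602.5,7.5,0]; print(np.hypot(*d[:2]),np.radians(np.degrees(np.arctan2(d[1],d[0]))+140.6))
E
```

```text
clock: 4.8
position: [518.8, -61.1, 159.4]
eef_rot: [0.941, 0.337, 0.001, 0.0]
force: [-0.2, -1.1, 5.4]
width: 7.5
gripper_force: 49.7
112.7720209125276 1.0393838911056177
109.82236942350067 1.00032610209767
116.92535419740051 1.0741262245620442
```

```bash
python3 -m inch '{"linear":[[0,0,-0.003],[0,0,-0.006],[0,0,-0.009],[0,0,-0.011],[0,0,-0.013],[0,0,-0.013],[0,0,-0.013],[0,0,-0.013]],"spin":[0,0,0,0,0,0,0,0]}'; python3 go.py 602.5 7.5 159 -50.6
```

```text
clock: 5.65
position: [518.5, -60.7, 171.7]
eef_rot: [0.941, 0.338, 0.0, -0.0]
force: [4.7, 0.5, -9.8]
width: 7.4
gripper_force: 47.8
t 5.65 shift [0.1082 0.0008 0.0127] spin 0.001 pos [518.5 -60.7 171.7] yaw -50.5 F [ 4.7  0.5 -9.8] w 7.4 gf 47.8 q [-0.28  0.6   0.42  2.19 -0.55  0.45 -0.31]
```

```bash
python3 -m inch '{"linear":[[0.0002,0.0065,0],[0.0008,0.0129,0],[0.0017,0.0193,0],[0.0031,0.0257,0],[0.0048,0.0319,0],[0.0069,0.038,0],[0.0085,0.0421,0],[0.0085,0.0421,0]],"spin":[-0.06,-0.12,-0.18,-0.24,-0.3,-0.36,-0.4,-0.4]}'; python3 go.py 602.5 7.5 159 -50.6
```

```text
clock: 6.45
position: [551.5, -88.3, 171.5]
eef_rot: [0.855, 0.518, -0.0, -0.0]
force: [3.8, -1.1, -10.4]
width: 7.4
gripper_force: 47.8
t 6.45 shift [0.1085 0.0008 0.0125] spin 0.401 pos [551.5 -88.3 171.5] yaw -27.6 F [  3.8  -1.1 -10.4] w 7.4 gf 47.8 q [-0.16  0.61  0.32  2.11 -0.4   0.48 -0.02]
```

```bash
python3 -m inch '{"linear":[[0.0002,0.0065,0],[0.0008,0.0129,0],[0.0017,0.0193,0],[0.0031,0.0257,0],[0.0048,0.0319,0],[0.0069,0.038,0],[0.0094,0.044,0],[0.0113,0.0479,0]],"spin":[-0.06,-0.12,-0.18,-0.24,-0.3,-0.36,-0.42,-0.46]}'; python3 go.py 602.5 7.5 159 -50.6
```

```text
clock: 7.25
position: [598.7, -101.4, 171.4]
eef_rot: [0.715, 0.699, -0.001, 0.0]
force: [0.7, -5.4, -10.4]
width: 7.5
gripper_force: 47.9
t 7.25 shift [0.109  0.0014 0.0123] spin 0.861 pos [ 598.7 -101.4  171.4] yaw -1.3 F [  0.7  -5.4 -10.4] w 7.5 gf 47.9 q [-0.06  0.64  0.2   1.99 -0.23  0.54  0.28]
```

```bash
cat > chk.py <<'E'
from h import *
import sys,json,os
s=st(); q=R.from_quat(s['eef_rot']).as_matrix(); f=q.T@s['force']
phi=np.arctan2(s['position'][1]-7.5,s['position'][0]-602.5)-np.radians(-140.6)
c=cam('wrist'); h=cv2.cvtColor(c['color'],cv2.COLOR_RGB2HSV)
m=cv2.inRange(h,(0,150,40),(8,255,255))|cv2.inRange(h,(172,150,40),(180,255,255)); m[:,:225]=0; m[:,285:]=0; m[:170]=0
v,u=np.nonzero(m); b=np.array([u.mean(),v.mean(),np.percentile(v,2),np.percentile(v,98),len(u)/10]) if len(u) else np.zeros(5)
print(round(s['clock'],2),'F',f.round(1),'phi',phi.round(3),'z',s['position'][2].round(1),'blob',b.round(1))
if len(sys.argv)>1 and sys.argv[1]=='ref': json.dump(b.tolist(),open('ref.json','w')); save(c,'ref.png')
elif abs(f[1])>10 or abs(b[1:4]-np.array(json.load(open('ref.json')))[1:4]).max()>5: print('STOP'); sys.exit(1)
E
python3 chk.py ref
python3 -m inch '{"linear":[[0,0,0],[0,0,0],[0,0,0],[0,0,0.002],[0,0,0.004],[0,0,0.006],[0,0,0.006],[0,0,0.006]],"spin":[0,0,0,0,0,0,0,0]}' -0.74 10 ; python3 chk.py ref
```

```text
7.25 F [-5.4  0.9 10.4] phi 0.848 z 171.4 blob [254.3 252.7 225.  280.   76. ]
clock: 8.1
position: [599.3, -100.1, 165.6]
eef_rot: [0.715, 0.699, -0.0, -0.0]
force: [-0.5, -0.1, 0.2]
width: 11.8
gripper_force: 0.0
8.1 F [-0.1 -0.5 -0.2] phi 0.853 z 165.6 blob [254.4 255.5 229.3 281.   66.6]
```

```bash
python3 -m inch '{"linear":[[0,0.0005,0],[0,0.001,0],[0,0.0015,0],[0,0.002,0],[0,0.0025,0],[0,0.003,0],[0,0.003,0],[0,0.003,0]],"spin":[-0.005,-0.009,-0.014,-0.018,-0.023,-0.028,-0.028,-0.028]}' >/dev/null; python3 chk.py && python3 -m inch '{"linear":[[0,0.0003,0],[0,0.0006,0],[0,0.0009,0],[0,0.0012,0],[0,0.0015,0],[0,0.0015,0],[0,0.0015,0],[0,0.0015,0]],"spin":[-0.003,-0.006,-0.008,-0.011,-0.014,-0.014,-0.014,-0.014]}' >/dev/null; python3 chk.py && python3 -m inch '{"linear":[[0,0.0003,0],[0,0.0006,0],[0,0.0009,0],[0,0.0012,0],[0,0.0015,0],[0,0.0015,0],[0,0.0015,0],[0,0.0015,0]],"spin":[-0.003,-0.006,-0.008,-0.011,-0.014,-0.014,-0.014,-0.014]}' >/dev/null; python3 chk.py
```

```text
8.95 F [ 1.  -5.7 -3.7] phi 0.866 z 165.5 blob [252.4 255.6 230.  281.   66. ]
9.8 F [ 0.7 -9.9 -6.1] phi 0.87 z 165.4 blob [251.9 255.7 230.  281.   67.3]
10.65 F [ 0.6 -9.8 -6.5] phi 0.884 z 165.4 blob [252.  255.6 230.  281.   66.6]
```

```bash
sed -i 's/>10 or/>13.5 or/' chk.py; python3 -m inch '{"linear":[[0,0.0003,-0.0004],[0,0.0006,-0.0004],[0,0.0009,-0.0004],[0,0.0012,-0.0004],[0,0.0015,-0.0004],[0,0.0015,-0.0004],[0,0.0015,-0.0004],[0,0.0015,-0.0004]],"spin":[-0.003,-0.006,-0.008,-0.011,-0.014,-0.014,-0.014,-0.014]}' >/dev/null; python3 chk.py && python3 -m inch '{"linear":[[0,0.0003,0],[0,0.0006,0],[0,0.0009,0],[0,0.0012,0],[0,0.0015,0],[0,0.0015,0],[0,0.0015,0],[0,0.0015,0]],"spin":[-0.003,-0.006,-0.008,-0.011,-0.014,-0.014,-0.014,-0.014]}' >/dev/null; python3 chk.py && python3 -m inch '{"linear":[[0,0.0003,0],[0,0.0006,0],[0,0.0009,0],[0,0.0012,0],[0,0.0015,0],[0,0.0015,0],[0,0.0015,0],[0,0.0015,0]],"spin":[-0.003,-0.006,-0.008,-0.011,-0.014,-0.014,-0.014,-0.014]}' >/dev/null; python3 chk.py
```

```text
11.5 F [ 0.2 -7.7 -1.9] phi 0.905 z 165.6 blob [252.3 255.7 230.  281.   66. ]
12.35 F [ 0.3 -7.6 -3. ] phi 0.917 z 165.6 blob [252.2 255.7 230.  281.   66.1]
13.2 F [ 0.3 -8.5 -2.1] phi 0.93 z 165.6 blob [252.2 255.6 230.  281.   66.5]
```

```bash
python3 -m inch '{"linear":[[0,0.0003,0],[0,0.0006,0],[0,0.0009,0],[0,0.0012,0],[0,0.0015,0],[0,0.0015,0],[0,0.0015,0],[0,0.0015,0]],"spin":[-0.003,-0.006,-0.008,-0.011,-0.014,-0.014,-0.014,-0.014]}' >/dev/null; python3 chk.py && python3 -m inch '{"linear":[[0,0.0003,0],[0,0.0006,0],[0,0.0009,0],[0,0.0012,0],[0,0.0015,0],[0,0.0015,0],[0,0.0015,0],[0,0.0015,0]],"spin":[-0.003,-0.006,-0.008,-0.011,-0.014,-0.014,-0.014,-0.014]}' >/dev/null; python3 chk.py && python3 -m inch '{"linear":[[0,0.0003,0],[0,0.0006,0],[0,0.0009,0],[0,0.0012,0],[0,0.0015,0],[0,0.0015,0],[0,0.0015,0],[0,0.0015,0]],"spin":[-0.003,-0.006,-0.008,-0.011,-0.014,-0.014,-0.014,-0.014]}' >/dev/null; python3 chk.py && python3 -m inch '{"linear":[[0,0.0003,0],[0,0.0006,0],[0,0.0009,0],[0,0.0012,0],[0,0.0015,0],[0,0.0015,0],[0,0.0015,0],[0,0.0015,0]],"spin":[-0.003,-0.006,-0.008,-0.011,-0.014,-0.014,-0.014,-0.014]}' >/dev/null; python3 chk.py
```

```text
14.05 F [ 1.3 -8.6 -3.2] phi 0.943 z 165.6 blob [252.1 255.6 230.  281.   66.4]
14.9 F [ 0.4 -8.7 -3. ] phi 0.957 z 165.6 blob [252.2 255.7 230.  281.   66.6]
15.75 F [-0.5 -8.2 -3.6] phi 0.971 z 165.6 blob [252.2 255.6 230.  281.   65.9]
16.6 F [ 1.  -8.5 -3.8] phi 0.984 z 165.6 blob [252.1 255.7 229.3 281.   66.7]
```

```bash
python3 -m inch '{"linear":[[0,0.0003,0],[0,0.0006,0],[0,0.0009,0],[0,0.0012,0],[0,0.0015,0],[0,0.0015,0],[0,0.0015,0],[0,0.0015,0]],"spin":[-0.003,-0.006,-0.008,-0.011,-0.014,-0.014,-0.014,-0.014]}' >/dev/null; python3 chk.py && python3 -m inch '{"linear":[[0,0.0003,0],[0,0.0006,0],[0,0.0009,0],[0,0.0012,0],[0,0.0012,0],[0,0.0012,0],[0,0.0012,0],[0,0.0012,0]],"spin":[-0.003,-0.006,-0.008,-0.011,-0.011,-0.011,-0.011,-0.011]}' >/dev/null; python3 chk.py && python3 -m inch '{"linear":[[0,0.0003,0],[0,0.0006,0],[0,0.0009,0],[0,0.0012,0],[0,0.0012,0],[0,0.0012,0],[0,0.0012,0],[0,0.0012,0]],"spin":[-0.003,-0.006,-0.008,-0.011,-0.011,-0.011,-0.011,-0.011]}' >/dev/null; python3 chk.py && python3 -m inch '{"linear":[[0,0.0003,0],[0,0.0006,0],[0,0.0009,0],[0,0.0012,0],[0,0.0012,0],[0,0.0012,0],[0,0.0012,0],[0,0.0012,0]],"spin":[-0.003,-0.006,-0.008,-0.011,-0.011,-0.011,-0.011,-0.011]}' >/dev/null; python3 chk.py && python3 -m inch '{"linear":[[0,0.0003,0],[0,0.0006,0],[0,0.0009,0],[0,0.0012,0],[0,0.0012,0],[0,0.0012,0],[0,0.0012,0],[0,0.0012,0]],"spin":[-0.003,-0.006,-0.008,-0.011,-0.011,-0.011,-0.011,-0.011]}' >/dev/null; python3 chk.py
```

```text
17.45 F [-1.  -8.9 -3. ] phi 1.0 z 165.6 blob [252.2 255.6 230.  281.   66.2]
18.3 F [ 0.5 -8.1 -1.7] phi 1.011 z 165.6 blob [252.2 255.6 230.  281.   66.7]
19.15 F [ 0.2 -6.9 -1.2] phi 1.023 z 165.5 blob [252.2 255.6 230.  281.   66.7]
20.0 F [-1.3 -7.2  0.6] phi 1.035 z 165.4 blob [252.3 255.5 230.  281.   66.5]
20.85 F [-0.2 -0.1 -0.4] phi 1.068 z 166.4 blob [250.5 249.7 223.  276.   66.6]
STOP
```

```bash
python3 -m inch '{"linear":[[0,0,0],[0,0,0],[0,0,0],[0,0,0],[0,0,0],[0,0,0],[0,0,0],[0,0,0]],"spin":[0,0,0,0,0,0,0,0]}' -0.6 10 >/dev/null; python3 chk.py; python3 - <<'E'
from h import *
c=cam('wrist'); s=cam('scene')
a=cv2.resize(c['color'],(512,384)); b=cv2.resize(s['color'][140:236,230:358],(512,384),interpolation=cv2.INTER_CUBIC)
o=cv2.cvtColor(np.hstack([a[150:330,150:360],cv2.resize(b,None,fx=.9,fy=.9)[:180]]) if 0 else cv2.vconcat([cv2.resize(a[60:350,100:450],(700,580))]),cv2.COLOR_RGB2BGR)
cv2.imwrite('pics/w3.png',o); np.save('sc.npy',b)
cv2.imwrite('pics/s3.png',cv2.cvtColor(b,cv2.COLOR_RGB2BGR))
E
```

```text
21.7 F [-0.2  0.2  0.6] phi 1.065 z 166.2 blob [251.5 249.2 223.  276.   62.5]
STOP
```

View pics/w3.png

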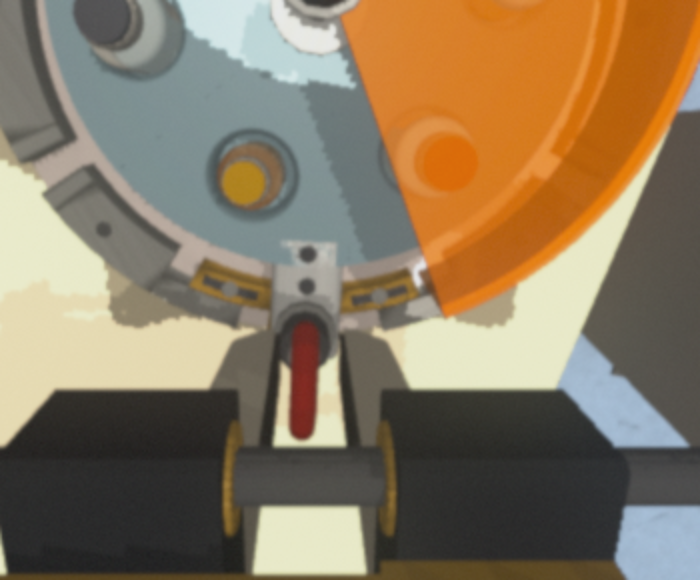

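View pics/s3.png

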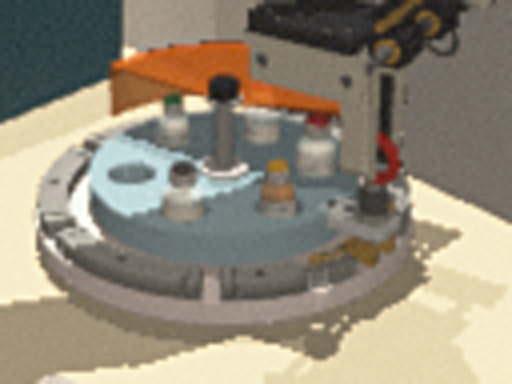

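```bash
python3 - <<'E'
from h import *
from scipy.optimize import least_squares
c=cam('wrist'); s=st(); ax=np.array([602.5,7.5]); d=s['position'][:2]-ax; print('rad',np.hypot(*d),'ang',np.degrees(np.arctan2(d[1],d[0])))
a0=np.arctan2(d[1],d[0])
def rows(img):
    h=cv2.cvtColor(img,cv2.COLOR_RGB2HSV); m=cv2.inRange(h,(0,150,40),(8,255,255))|cv2.inRange(h,(172,150,40),(180,255,255)); m[:,:225]=0; m[:,285:]=0; m[:170]=0
    v,u=np.nonzero(m); return v.min(),v.max(),u.mean(),v.mean()
q=R.from_quat(s['eef_rot']).as_matrix()
def model(c,z0,L,r,Rtool):
    # ring centre at tool-x distance (Rtool - r) , height 91+L
    t=np.linspace(0,2*np.pi,200); P=c['M'].copy()
    pts=[]
    for k in t:
        p=s['position']+q@np.array([ (Rtool-r)+18*np.cos(k),0,0]); p[2]=91+L+18*np.sin(k)+(s['position'][2]-z0); pts.append(proj(c,p)[1])
    return min(pts),max(pts)
im=cv2.cvtColor(cv2.imread('pics/ref.png'),cv2.COLOR_BGR2RGB); w2=cv2.cvtColor(cv2.imread('pics/w2.png'),cv2.COLOR_BGR2RGB)
for n,i,z in [('w2 L0',w2,159.6),('ref L10',im,165.6),('now',c['color'],s['position'][2])]:
    v=rows(i); f=least_squares(lambda x:np.array(model(c,z,x[0],x[1],112))-[v[0],v[1]+1],[0,112]); print(n,np.round(v,1),'L,dr',f.x.round(1),f.cost.round(2))
S=cam('scene'); h=cv2.cvtColor(S['color'],cv2.COLOR_RGB2HSV); m=cv2.inRange(h,(0,150,60),(8,255,255))|cv2.inRange(h,(172,150,60),(180,255,255)); m[:,:318]=0;m[:,340:]=0; v,u=np.nonzero(m); print('scene rows',v.min(),v.max(),u.min(),u.max(),len(v))
g=ax+112*np.array([np.cos(a0),np.sin(a0)])
for L in (0,10): print(L,proj(S,[*g,109+L]),proj(S,[*g,73+L]))
E
```

```text
rad 107.68625822263468 ang -79.55544544486737
w2 L0 [223.  282.  256.4 252.2] L,dr [ -7.6 119. ] 0.0
ref L10 [228.  282.  254.4 255.5] L,dr [-15.7 128.3] 0.0
now [222.  278.  251.5 249.3] L,dr [ -9.4 121.6] 0.0
scene rows 173 185 324 329 39
0 [324.13684929 171.86854781] [323.53264109 185.07144822]
10 [324.30794153 168.12991292] [323.69866353 181.44359654]
```

```bash
python3 -m inch '{"linear":[[0,0,-0.02],[0,0,-0.06],[0,0,-0.1],[0,0,-0.13],[-0.03,-0.03,-0.13],[-0.03,-0.07,-0.13],[-0.03,-0.115,-0.13],[-0.03,-0.16,-0.13]],"spin":[0,0,0,0,0.13,0.26,0.39,0.52]}' 0.2 20; python3 go.py 445 229 300 -41
python3 - <<'E'
from h import *
c=cam('top'); a=cv2.resize(c['color'][125:230,150:290],(800,600),interpolation=cv2.INTER_CUBIC); cv2.imwrite('pics/t4.png',cv2.cvtColor(a,cv2.COLOR_RGB2BGR))
E
```

```text
clock: 22.75
position: [468.8, -158.5, 296.2]
eef_rot: [0.815, 0.579, 0.0, 0.0]
force: [0.2, -0.3, 0.2]
width: 55.8
gripper_force: 0.0
t 22.75 shift [ 0.358  -0.1501 -0.0038] spin 0.38 pos [ 468.8 -158.5  296.2] yaw -19.2 F [ 0.2 -0.3  0.2] w 55.8 gf 0.0 q [-0.06  0.35  0.36  2.14 -0.19  0.68  0.09]
```

View pics/t4.png

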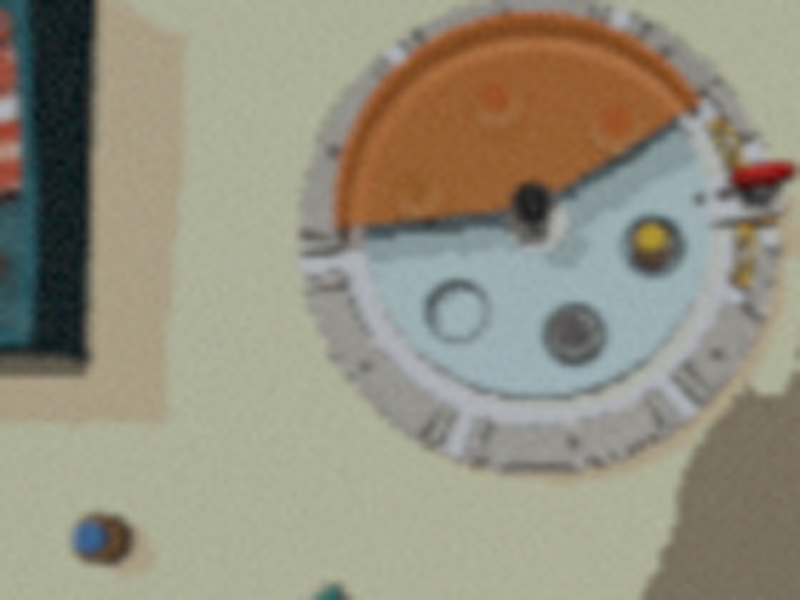

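```bash
python3 -m inch '{"linear":[[0.045,-0.019,-0.004],[0.09,-0.038,-0.004],[0.134,-0.056,-0.004],[0.179,-0.075,-0.004],[0.224,-0.094,-0.004],[0.268,-0.112,-0.004],[0.313,-0.131,-0.004],[0.358,-0.15,-0.004]],"spin":[0.05,0.1,0.15,0.2,0.25,0.3,0.34,0.38]}' >/dev/null; python3 go.py 445 229 300 -41
python3 - <<'E'
from h import *
c=cam('top'); w=pt(c,230.2,179.25,50); d=w[:2]-[602.5,7.5]; print('well',w,np.hypot(*d),np.degrees(np.arctan2(d[1],d[0])))
c=cam('wrist'); save(c,'w5.png'); h=cv2.cvtColor(c['color'],cv2.COLOR_RGB2HSV)
n,l,s,ce=cv2.connectedComponentsWithStats(cv2.inRange(h,(100,110,60),(125,255,255)))
for i in range(1,n):
    if s[i][4]>40: print(s[i],ce[i].round(1),pt(c,*ce[i],51).round(1))
print(proj(c,[445,229,53]),proj(c,[445,229,0]),[(round(d['score'],2),np.round(d['extent'])) for d in eyes.look_for('vial_1','wrist')[:3]])
E
```

```text
t 23.6 shift [-0.0014  0.0021  0.0004] spin 0.005 pos [444.3 231.4 300.4] yaw -40.7 F [ 1.1 -0.5 -1.3] w 56.0 gf 0.0 q [-0.91  0.36  0.42  2.13 -0.22  0.7  -1.05]
well [558.33585176  46.28692971  50.        ] 58.77837958102334 138.70895074799358
[288   8  14  16 171] [294.5  15.7] [587.6 345.3  51. ]
[318  42  14  15 152] [324.8  49. ] [592.8 299.9  51. ]
[261.09643905 186.54650307] [260.28241742 177.03676374] [(0.87, array([249., 166., 274., 191.])), (0.61, array([473., 261., 497., 281.]))]
```

View pics/w5.png

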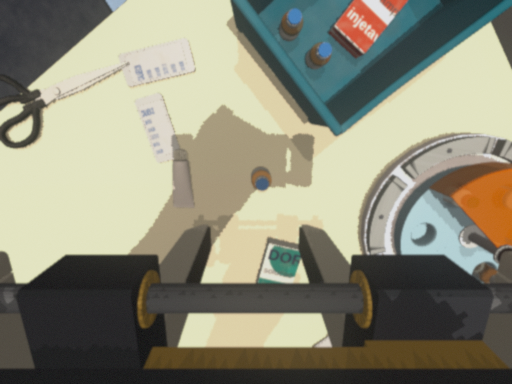

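```bash
python3 -m inch '{"linear":[[-0.001,0.002,0.045],[-0.001,0.002,0.09],[-0.001,0.002,0.135],[-0.001,0.002,0.165],[-0.001,0.002,0.185],[-0.001,0.002,0.194],[-0.001,0.002,0.194],[-0.001,0.002,0.194]],"spin":[0,0,0,0,0,0,0,0]}' >/dev/null; python3 go.py 445 229 106 -41
python3 -m inch '{"linear":[[0,0,0],[0,0,0],[0,0,0],[0,0,0],[0,0,0],[0,0,0],[0,0,0],[0,0,0]],"spin":[0,0,0,0,0,0,0,0]}' -1 15; python3 go.py 445 229 106 -41
```

```text
t 24.55 shift [ 0.0011 -0.0023  0.0009] spin 0.005 pos [446.  226.7 106.9] yaw -40.7 F [ 0.8 -0.7 -0.8] w 55.4 gf 0.0 q [-0.69  0.67  0.16  2.26 -0.43  0.23 -0.86]
clock: 25.35
position: [445.6, 227.3, 106.4]
eef_rot: [0.909, 0.417, 0.0, -0.0]
force: [-0.2, 1.2, 5.6]
width: 25.4
gripper_force: 15.0
t 25.35 shift [ 0.0008 -0.0016  0.0004] spin 0.006 pos [445.6 227.3 106.4] yaw -40.7 F [-0.2  1.2  5.6] w 25.4 gf 15.0 q [-0.69  0.67  0.16  2.26 -0.43  0.23 -0.86]
```

```bash
python3 -m inch '{"linear":[[0,0,-0.03],[0,0,-0.07],[0,0.03,-0.095],[-0.01,0.07,-0.1],[-0.025,0.11,-0.1],[-0.042,0.15,-0.1],[-0.055,0.18,-0.1],[-0.064,0.202,-0.1]],"spin":[0,0,0,0,0,0,0,0]}' >/dev/null; python3 -m inch '{"linear":[[0,0,0],[0,0,0],[0,0,0],[0,0,0],[0,0,0],[0,0,0],[0,0,0],[0,0,0]],"spin":[0,0,0,0,0,0,0,0]}' >/dev/null; python3 go.py 557.5 46.8 206 -41
python3 - <<'E'
from h import *
c=cam('wrist'); k=c['color'].copy(); 
for p in [(557.5,46.8,50)]:
    t=np.linspace(0,6.28,40); 
    for a in t:
        u,v=proj(c,[p[0]+14.5*np.cos(a),p[1]+14.5*np.sin(a),50]); cv2.circle(k,(int(round(u)),int(round(v))),0,(255,0,255),-1)
    for z in (109,): print(proj(c,[p[0],p[1],50]),'nut',proj(c,[602.5,7.5,114]))
cv2.imwrite('pics/w6.png',cv2.cvtColor(cv2.resize(k[40:340,80:430],(700,600),interpolation=cv2.INTER_NEAREST),cv2.COLOR_RGB2BGR))
E
```

```text
t 26.95 shift [0.0001 0.0006 0.0002] spin 0.006 pos [557.   47.1 206.2] yaw -40.7 F [ 0.8  0.5 -1. ] w 25.3 gf 14.8 q [-0.39  0.55  0.29  2.08 -0.29  0.55 -0.59]
[253.98270616 203.06433407] nut [343.82370829 233.1216105 ]
```

View pics/w6.png

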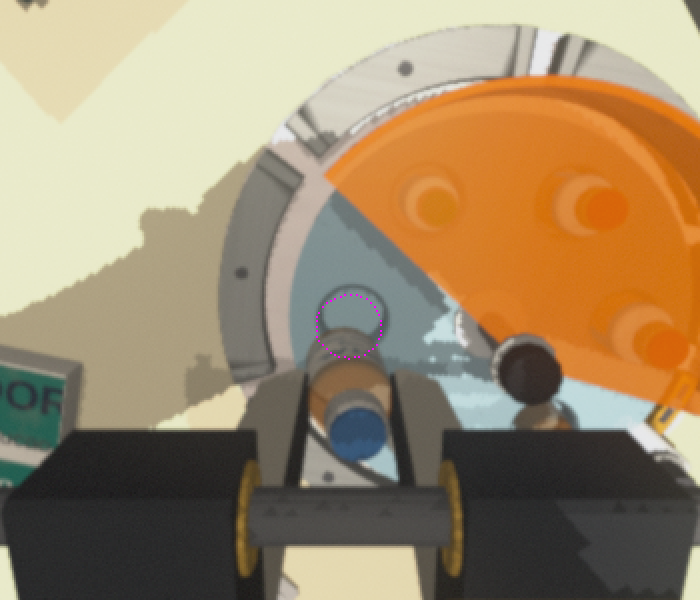

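```bash
python3 - <<'E'
from h import *
c=cam('wrist'); s=st(); q=R.from_quat(s['eef_rot']).as_matrix()
T=lambda u,v,z:(q.T@(pt(c,u,v,z)-s['position'])).round(1)
h=cv2.cvtColor(c['color'],cv2.COLOR_RGB2HSV); m=cv2.inRange(h,(100,120,40),(125,255,255)); m[:230]=0;m[:,:230]=0;m[:,290:]=0;v,u=np.nonzero(m)
print('cap px',u.min(),u.max(),v.min(),v.max(),u.mean(),v.mean()); print('cap',T(u.mean(),v.mean(),150.5))
# rim of well: fit left/right/top
g=cv2.cvtColor(c['color'],cv2.COLOR_RGB2GRAY); 
for px in [(316,321),(387,321),(352,285),(352,321)]: print(px,T(80+px[0]/2,40+px[1]/2,50))
print(g[206-8:206+6:1,230:280:1][0:14:5].tolist())
E
```

```text
cap px 246 271 246 269 258.5743243243243 257.6081081081081
cap [ 1.5  3.1 55.7]
(316, 321) [  2.5 -13.5 156.2]
(387, 321) [  2.5  17.7 156.2]
(352, 285) [ 18.8   2.3 156.2]
(352, 321) [  2.5   2.3 156.2]
[[135, 136, 135, 137, 136, 137, 134, 124, 106, 91, 90, 111, 131, 135, 136, 137, 137, 137, 136, 135, 136, 136, 135, 137, 136, 134, 135, 136, 137, 137, 137, 137, 134, 135, 136, 135, 137, 137, 135, 134, 124, 99, 86, 96, 110, 130, 134, 136, 136, 137], [135, 136, 136, 136, 137, 135, 136, 131, 116, 100, 91, 87, 91, 104, 120, 129, 127, 125, 122, 120, 120, 117, 113, 117, 119, 121, 127, 131, 132, 134, 135, 135, 136, 135, 136, 135, 135, 127, 115, 98, 91, 89, 95, 105, 119, 132, 136, 136, 136, 136], [135, 137, 136, 136, 137, 136, 135, 131, 124, 110, 98, 92, 96, 100, 106, 111, 111, 110, 110, 110, 108, 109, 111, 112, 113, 109, 105, 105, 103, 103, 102, 98, 96, 93, 87, 91, 93, 92, 94, 95, 101, 109, 121, 130, 135, 136, 137, 136, 136, 136]]
```

```bash
python3 -m inch '{"linear":[[0.0008,-0.0008,0.01],[0.0008,-0.0008,0.025],[0.0008,-0.0008,0.037],[0.0008,-0.0008,0.043],[0.0008,-0.0008,0.046],[0.0008,-0.0008,0.049],[0.0008,-0.0008,0.051],[0.0008,-0.0008,0.053]],"spin":[0,0,0,0,0,0,0,0]}' >/dev/null;  python3 go.py 557.5 46.8 138.4 -41; python3 chk.py
```

```text
t 27.85 shift [-0.0007  0.001   0.0151] spin 0.006 pos [557.2  48.  153.5] yaw -40.7 F [-1.3 -2.  11.1] w 25.2 gf 15.3 q [-0.35  0.63  0.24  2.11 -0.34  0.43 -0.56]
27.85 F [ -2.4   0.3 -11.1] phi 4.866 z 153.5 blob [0. 0. 0. 0. 0.]
STOP
```

```bash
python3 -m inch '{"linear":[[0,0,-0.002],[0,0,-0.002],[-0.0006,0,-0.002],[-0.0012,0,-0.001],[-0.0012,0,0],[-0.0012,0,0.001],[-0.0012,0,0.002],[-0.0012,0,0.002]],"spin":[0,0,0,0,0,0,0,0]}' >/dev/null;  python3 go.py 557.5 46.8 138.4 -41; python3 chk.py
```

```text
t 28.7 shift [ 0.0004 -0.0001  0.0132] spin 0.005 pos [557.3  46.4 151.6] yaw -40.7 F [ 3.4 -2.9  3.7] w 25.1 gf 14.9 q [-0.34  0.63  0.24  2.11 -0.34  0.43 -0.56]
28.7 F [-0.   4.5 -3.6] phi 4.885 z 151.6 blob [0. 0. 0. 0. 0.]
STOP
```

```bash
python3 -m inch '{"linear":[[0,0.0005,0],[0,0.001,0],[0,0.001,0.001],[0,0.001,0.002],[0,0.001,0.003],[0,0.001,0.004],[0,0.001,0.005],[0,0.001,0.005]],"spin":[0,0,0,0,0,0,0,0]}' >/dev/null;  python3 go.py 557.5 46.8 138.4 -41; python3 chk.py
```

```text
t 29.55 shift [ 0.0006 -0.0006  0.0077] spin 0.005 pos [557.6  46.  146.1] yaw -40.7 F [ 3.5 -4.9  1.9] w 25.2 gf 14.7 q [-0.34  0.64  0.23  2.11 -0.34  0.42 -0.55]
29.55 F [-1.4  5.9 -1.9] phi 4.887 z 146.1 blob [0. 0. 0. 0. 0.]
STOP
```

```bash
python3 -m inch '{"linear":[[-0.0002,0.0006,0],[-0.0004,0.0012,0],[-0.0004,0.0015,0.001],[-0.0004,0.0015,0.002],[-0.0004,0.0015,0.003],[-0.0004,0.0015,0.004],[-0.0004,0.0015,0.005],[-0.0004,0.0015,0.0055]],"spin":[0,0,0,0,0,0,0,0]}' >/dev/null;  python3 go.py 557.5 46.8 138.4 -41; python3 chk.py
```

```text
t 30.4 shift [ 0.0011 -0.001   0.0021] spin 0.006 pos [557.6  45.4 140.5] yaw -40.7 F [ 1.9 -1.3  0.3] w 25.2 gf 14.8 q [-0.33  0.65  0.22  2.12 -0.34  0.41 -0.55]
30.4 F [ 0.2  2.3 -0.3] phi 4.896 z 140.5 blob [0. 0. 0. 0. 0.]
STOP
```

Nearly down; lower the last 2.5 mm gently, then release.

```bash
python3 -m inch '{"linear":[[0,0.0005,0.0005],[0,0.0005,0.001],[0,0.0005,0.0015],[0,0.0005,0.002],[0,0.0005,0.0023],[0,0.0005,0.0023],[0,0.0005,0.0023],[0,0.0005,0.0023]],"spin":[0,0,0,0,0,0,0,0]}' >/dev/null;  python3 go.py 557.5 46.8 138.4 -41; python3 chk.py
```

```text
t 31.25 shift [ 0.0011 -0.0014  0.    ] spin 0.006 pos [557.9  45.1 138.4] yaw -40.7 F [-1.9  1.4  4.6] w 25.5 gf 15.0 q [-0.33  0.65  0.22  2.12 -0.34  0.4  -0.55]
31.25 F [-0.2 -2.4 -4.6] phi 4.896 z 138.4 blob [0. 0. 0. 0. 0.]
STOP
```

```bash
python3 -m inch '{"linear":[[0,0,0],[0,0,0],[0,0,0],[0,0,0],[0,0,0],[0,0,0],[0,0,0],[0,0,0]],"spin":[0,0,0,0,0,0,0,0]}' -0.2 15; python3 -m inch '{"linear":[[0,0,-0.005],[0,0,-0.015],[0,0,-0.035],[0,0,-0.06],[0,0,-0.09],[0,0,-0.12],[-0.03,0,-0.15],[-0.06,0,-0.15]],"spin":[0,0,0,0,0,0,0,0]}' ; python3 -m inch '{"linear":[[-0.04,-0.02,0],[-0.08,-0.04,0],[-0.1,-0.06,0],[-0.1,-0.08,0],[-0.1,-0.09,0],[-0.1,-0.09,0],[-0.1,-0.09,0],[-0.1,-0.09,0]],"spin":[0,0,0,0,0,0,0,0]}' ; python3 - <<'E'
from h import *
S=cam('scene'); T=cam('top')
b=cv2.resize(S['color'][140:236,230:358],(448,336),interpolation=cv2.INTER_CUBIC); a=cv2.resize(T['color'][120:210,200:294],(351,336),interpolation=cv2.INTER_CUBIC)
cv2.imwrite('pics/end.png',cv2.cvtColor(np.hstack([b,a]),cv2.COLOR_RGB2BGR))
w=[558.5,45.5]; print('exp cap scene',proj(S,[*w,85]),'if on 12 higher',proj(S,[*w,97]),proj(T,[*w,85]))
h=cv2.cvtColor(S['color'],cv2.COLOR_RGB2HSV); m=cv2.inRange(h,(100,110,60),(125,255,255)); m[:,:245]=0; m[:,310:]=0; m[:150]=0;m[215:]=0; v,u=np.nonzero(m); print(u.min(),u.max(),v.min(),v.max(),len(u))
m=cv2.inRange(h,(0,150,60),(8,255,255))|cv2.inRange(h,(172,150,60),(180,255,255)); m[:,:318]=0;m[:,345:]=0; v,u=np.nonzero(m); print('ring',u.min(),u.max(),v.min(),v.max(),len(u)); 
g=np.array([602.5,7.5])+112*np.array([np.cos(np.radians(-80)),np.sin(np.radians(-80))])
for L in (0,3,10): print(L,proj(S,[*g,109+L]),proj(S,[*g,73+L]))
E
```

```text
clock: 32.1
position: [558.2, 44.9, 138.4]
eef_rot: [0.909, 0.417, 0.0, 0.0]
force: [-0.5, -0.2, -0.5]
width: 37.1
gripper_force: 0.0
clock: 32.9
position: [520.1, -0.9, 292.4]
eef_rot: [0.909, 0.418, 0.003, 0.001]
force: [-0.2, -0.1, 0.6]
width: 37.3
gripper_force: 0.0
clock: 33.7
position: [386.6, -17.8, 288.5]
eef_rot: [0.909, 0.417, 0.0, 0.0]
force: [0.3, -0.4, -0.9]
width: 37.1
gripper_force: 0.0
exp cap scene [262.49383615 170.91311979] if on 12 higher [262.39292027 166.66602778] [229.52087321 177.64190548]
260 264 171 172 9
ring 318 329 172 185 78
0 [323.96177689 172.00103791] [323.35985008 185.2091308 ]
3 [324.01276067 170.88229969] [323.40932448 184.12351306]
10 [324.13222491 168.26089329] [323.52524466 181.57987395]
```

View pics/end.png

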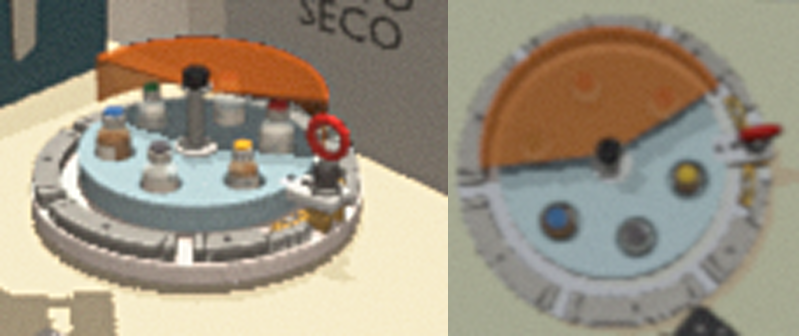

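The picture shows the blue-capped vial upright in the well at the left front. The ring sits low on its sleeve between the two brass pieces, and its rows 172–185 match the pin fully down.

```bash
python3 -c "
from bench import bot; print(bot.finish_job())"
```

```text
the job is handed in; nothing more can be done
None
```

I turned the tray one notch counter-clockwise, let the pin drop into the brass notch by feel, and stood the blue-capped vial upright on the floor of the empty well; the job is handed in at about 34 s of robot time, and the last pictures match the pin fully down and the vial seated.

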